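# Glue press: feed the card strips home and press the lever through the guard window

## Task

Push the stack of pasted card strips along its rails, without lifting it, until its inner end butts against the end stop inside the glue press. Then reach down through the window in the top of the guard with the fingertips, without touching the guard, and press the lever's black pad down until the foot bears firmly on the strips; the program finishes while still holding the lever pressed. Do not press the lever before the strips are home, and leave the mug, the tape ring and the brush where they are.

Things in the scene. Friction and masses are not known exactly. Their poses are not given: they have to be found in the camera images.
- press: Glue press, fixed, level. Origin: on the worktop, on the feed line (midway between the rails). x points away from the robot to the lever's hinge, y is the feed direction (roughly to the robot's left), z up. Dark steel bed 12 mm thick; a 90 mm wide tongue of it runs to y = -255 mm under the strips. Two aluminium rails, 64 mm apart, 8 mm above the bed, run from y = -125 to +35 mm.
- guard: Grey sheet-metal hood over the press, fixed to it; origin and axes of press. Outside x -82 to +87 mm, y -77 to +77 mm, top face at z = 80 mm, sheet 3 mm. Its -y side has an opening for the strips (x -48 to +48 mm, up to z = 46 mm); otherwise its sides are closed down to the bed. Must not be touched.
- window (a point): Centre of the rectangular window in the guard's flat top, at the height of the top face (80 mm). The window is open for 84 mm along the press's x and 100 mm along its y. Same axes as press.
- press_lever: Hand lever under the window; origin on its hinge at the back (x = +70, z = 58 mm in the press), axes as the press while it is up. It swings down at most 0.32 rad, and a spring lifts it when let go. A round-nosed aluminium foot under it, 55 mm in front of the hinge, meets the strips.
- lever_pad (a point): Centre of the top of the lever's black ribbed pad, 44 (x) by 50 mm (y), 85 mm in front of the hinge, below the window's middle. At rest z = 72 mm, 8 mm below the guard's top. Takes about 2 N at first, 5 N when after about 18 mm (z about 54 mm) the foot meets the strips; from there it is solid, and all added force goes into the strips. Without strips it goes on to about z = 45 mm.
- end_stop (a point): Middle of the face of the aluminium end stop inside the guard that the strips must butt against (press y = +35 mm); the stop is 60 mm wide and rises 22 mm above the bed.
- card_strips: Loose stack of brown card strips pasted to one rigid block, 60 x 180 x 24 mm, 0.18 to 0.35 kg, lying between the rails on the bed (2 mm play each side). Origin at the centre of its underside, y along its length, pointing to the end stop. It starts 30 to 60 mm short of the stop, its inner end already under the guard.
- strips_outer_end (a point): Centre of the stack's outer end face, 60 mm wide and 24 mm high, half-way up (12 mm above the bed): the face to push, towards +y of the press. When the strips are home it lies at press y = -145 mm, 68 mm outside the guard and 20 mm outside the ends of the rails.
- strips_inner_end (a point): Centre of the stack's inner end face, half-way up; it meets the end stop.
- mug: Bystander: white enamel mug, 82 x 114 x 91 mm, origin at the centre of its underside, standing to the left of the press. Not to be moved.
- ring: Bystander: cream masking-tape ring lying flat, 85 mm across, 19 mm high, origin at the centre of its underside, in front of the tongue of the bed. Not to be moved.
- brush: Bystander: wooden paste brush lying flat, 56 x 212 x 20 mm, long along its y, origin at the centre of its underside, on the left of the press. Not to be moved.
Not all that is in view belongs to the job. Of the things like the card_strips, leave any that is blue; of the rest the smaller one is meant.

How it is judged:
By the outcome, as a careful person would: the job done as asked, in the order asked, and still so for the second after the job is handed in, while the arm keeps its last pose, push and grip.
It also fails if it takes over 45 s, if anything falls off the work surface, if the arm or the gripper's body presses on something with over 40 N, if the wrist force passes 120 N, or if a joint passes its speed limit or range.

## Robot

A 6-joint arm with a two-finger parallel gripper is mounted at the origin on the work surface; the furniture and walls round the work are solid. World frame = base frame: x ahead of the robot, y to its left, z up, the work surface at z = 0. Lengths are in m, angles in degrees, forces in N, time in s.
With the tool pointing down it reaches from about 0.4 to 0.825 m from the base axis. Payload 7 kg.
Tool frame: the origin (TCP) lies midway between the tips of the shut fingers; the grasp point (between the pads) lies 19 mm behind it; z points along the fingers, y is the direction in which the jaws open and shut (so a half turn about z gives the same grasp; the last joint's range is limited). The gripper opens to 88 mm and grips with 3 to 60 N. Pads are 19 mm wide; open, the fingers measure 130 mm over their backs; the gripper's body (78 mm by 193 mm) begins 47 mm behind the grasp point.
Start: joints at [87.783, 20.546, 0.682, 0, -70.136, -16.507], TCP at [0.217, 0.639, 0.227] pointing down, gripper open.
Joint ranges: [-176.03, 176.03], [-82.01, 121.73], [-58.28, 71.71], [-173.87, 95.51], [-174.79, -0.11], [-173.66, 173.66]. Speed limits (degrees/s): [136.94, 136.94, 172.46, 180, 180, 180].

## Interface

Orientations are given as [roll, pitch, yaw] about the fixed x, y, z axes, in that order (R = Rz(yaw) Ry(pitch) Rx(roll)).
In Python, from plant import ctrl, snapshot gives the robot as it stands.
- The arm moves only by the shell command python3 -m pendant 'ROWS'. ROWS is JSON, a list of rows, each a list of 7 numbers: the shift along the tool's x, y, z in m, then the turn, a rotation vector about the tool's x, y, z in rad, then the opening, from -1 (shut) to 1 (fully open), so that 0 is half open. In form: [[x, y, z, ax, ay, az, jaw], ...]. A call has 1 to 12 rows; each row is the pose to reach, as a shift and turn from the pose commanded when the call began, along the tool's axes at that moment; what a row does not reach only later rows make up. A row lasts 1/8 s, in which the tool goes at most 62.5 mm and 10.7 degrees, less where a joint would pass 70% of its speed; a pose out of reach is approached as far as the arm can. A call with a gripper value outside its range is refused whole. The fingers move at their own pace and stop on an object; the grip force is fixed at half the most. Time passes only in rows, so rows that repeat a pose let the fingers close. It gives the time, the measured TCP pose, the force and the opening at its end, in the units of the state.
- ctrl.get_obs(): the state, without advancing time (a new reading comes with each control period).
- snapshot(name): name is "scene" or "top" or "wrist"; returns a dict with "image" (400x640x3 uint8, blue, green, red), "mtx" (3x3 intrinsics, pixels), "eye" and "attitude" of the camera in the world; the wrist camera has in their place "tool_from_camera" (4x4, takes a point from camera to tool coordinates, whose origin is the TCP and whose axes are the flange's). Camera axes: x right, y up, looking along -z (the intrinsics and any distortion apply to the point x, -y, -z); pixel columns grow to the right and rows downward; lengths in m; the calibration is good to about 2 mm. A picture is of the moment at which its call begins: read the wrist's pose just before it. There is no depth.
- ctrl.close_job(): hands the job in, once; it reports no verdict.
The state is a dict: "clock": time; "joint_pos": joint angles; "qvel": joint speeds; "tau": joint torques, N m; "tool_pos": TCP position; "orientation": TCP orientation; "force": force on the tool from outside, world axes, zero at the start; "moment": the same for the moment, N m; "opening": finger opening in m.
Only numpy, scipy, OpenCV 4.12 (cv2) and the standard library are available. Lean on these libraries where they do the work, as an engineer would, in place of code of your own. Each camera call takes 0.05 s, during which the arm holds its last target.

## Working session

There is one attempt and no reset: what is moved stays moved. The work goes in short steps, Python scripts to look and compute and a shell command to move; the robot and the scene stay as the last step left them, time stands still between calls to the robot, and variables do not carry over. Pictures are saved under pics/ and viewed, and the job is handed in when it is done.

```bash
mkdir -p pics; ls; python3 - <<'E'
from plant import ctrl, snapshot
import cv2
o=ctrl.get_obs(); print(o)
for n in ("scene","top","wrist"):
    s=snapshot(n); cv2.imwrite(f"pics/{n}0.png",s["image"]); print({k:v for k,v in s.items() if k!="image"})
E
```

```text
pics
{'clock': 0.0, 'joint_pos': array([ 8.77848253e+01,  2.05917759e+01,  6.34661214e-01, -2.09417519e-02,
       -7.01365879e+01, -1.65061929e+01]), 'qvel': array([-0.04824455, -0.05585035, -0.08861097, -0.04516946, -0.0047525 ,
        0.10292106]), 'tau': array([-2.03026202e-04, -5.82722497e+01,  2.93059462e+01,  6.99705586e+00,
        7.01544690e-03, -1.81405326e-04]), 'tool_pos': array([0.21652354, 0.63881319, 0.22562301]), 'orientation': array([ 1.79904565e+02, -7.75003820e-03, -1.87284929e+01]), 'force': array([-0.49904009,  0.11210583, -0.25201433]), 'moment': array([ 0.05369392, -0.02216612, -0.01547761]), 'opening': 0.0877585838516056}
{'mtx': array([[494.94036715,   0.        , 324.81519532],
       [  0.        , 494.94036715, 203.79007174],
       [  0.        ,   0.        ,   1.        ]]), 'eye': array([ 0.00233203, -0.8685858 ,  1.1420592 ]), 'attitude': array([ 42.26570296,   0.90016297, -28.04042653])}
{'mtx': array([[435.22090416,   0.        , 314.7668781 ],
       [  0.        , 435.22090416, 199.85471424],
       [  0.        ,   0.        ,   1.        ]]), 'eye': array([ 0.18072017, -0.04536605,  1.25841566]), 'attitude': array([ 1.14894153e+01,  2.55736921e-02, -8.96178393e+01])}
{'mtx': array([[318.93287008,   0.        , 320.47411613],
       [  0.        , 318.93287008, 196.64032522],
       [  0.        ,   0.        ,   1.        ]]), 'tool_from_camera': array([[ 1.03787965e-03,  9.65993290e-01,  2.58565052e-01,
         6.92923852e-02],
       [ 9.99999087e-01, -7.78982349e-04, -1.10373377e-03,
        -6.89856142e-04],
       [-8.64781807e-04,  2.58565961e-01, -9.65993217e-01,
        -1.58141629e-01],
       [ 0.00000000e+00,  0.00000000e+00,  0.00000000e+00,
         1.00000000e+00]])}
```

View pics/scene0.png

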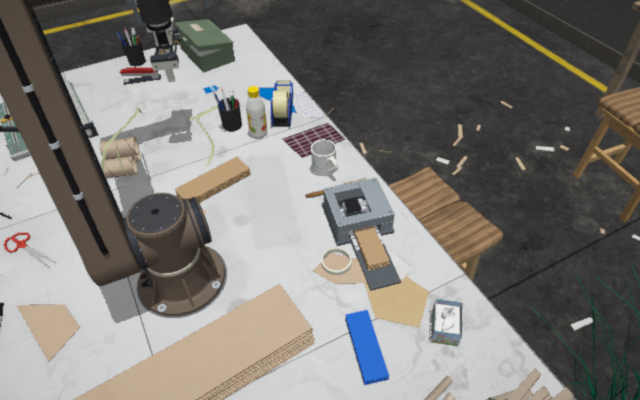

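View pics/top0.png

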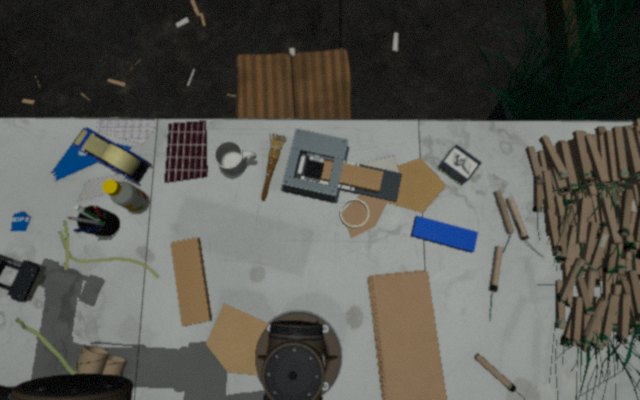

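View pics/wrist0.png

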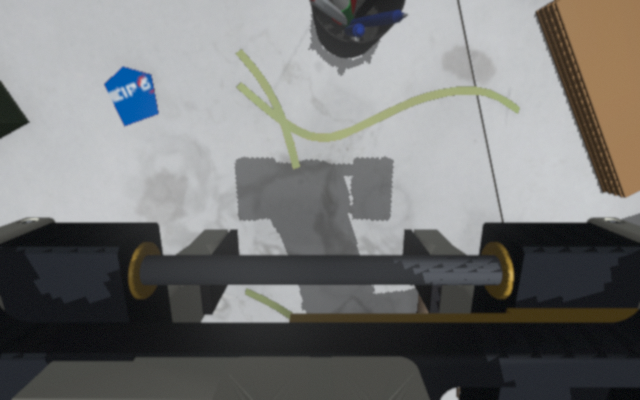

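The press stands at about (318,165) in the top view. The brown stack runs from about (340,177) to (383,180) on the dark tongue, and the blue block at (443,233) is to be left alone. I'll zoom in and write helpers.

```bash
cat > h.py <<'E'
import numpy as np, cv2
from scipy.spatial.transform import Rotation as Ro
from plant import ctrl, snapshot
def cam(name):
    o=ctrl.get_obs(); s=snapshot(name); M=s["mtx"]
    if name=="wrist":
        T=s["tool_from_camera"]; R0=Ro.from_euler('xyz',o["orientation"],degrees=True).as_matrix()
        R=R0@T[:3,:3]; e=o["tool_pos"]+R0@T[:3,3]
    else:
        R=Ro.from_euler('xyz',s["attitude"],degrees=True).as_matrix(); e=s["eye"]
    return s["image"],M,R,e
def proj(c,P):
    _,M,R,e=c; q=(np.atleast_2d(P)-e)@R; q=q*[1,-1,-1]
    p=q@M.T; return p[:,:2]/p[:,2:]
def ray(c,uv):
    _,M,R,e=c; d=np.linalg.inv(M)@np.array([*uv,1.]); return e,R@(d*[1,-1,-1])
def onz(c,uv,z):
    e,d=ray(c,uv); return e+d*(z-e[2])/d[2]
E
python3 - <<'E'
from h import *
for n,(x0,y0,x1,y1) in {"top":(220,110,480,260),"scene":(290,130,490,330)}.items():
    c=cam(n); im=c[0][y0:y1,x0:x1]; f=3
    cv2.imwrite(f"pics/{n}_z1.png",cv2.resize(im,None,fx=f,fy=f,interpolation=cv2.INTER_CUBIC))
    import pickle; pickle.dump(c,open(f"{n}.pkl","wb"))
E
```

```text
(no output)
```

View pics/top_z1.png

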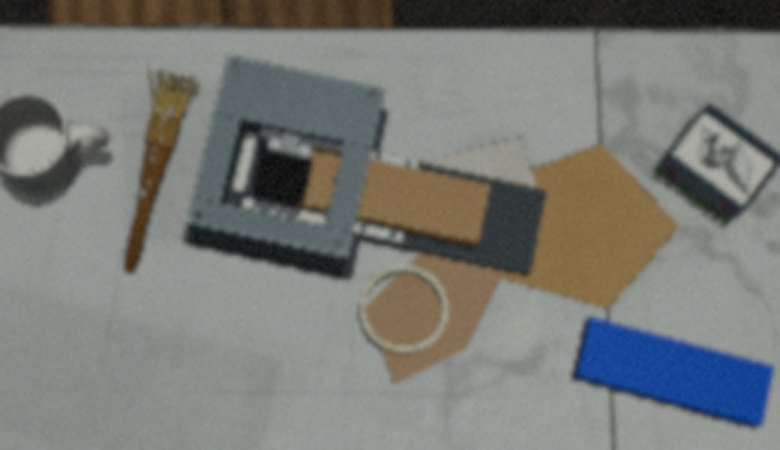

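View pics/scene_z1.png

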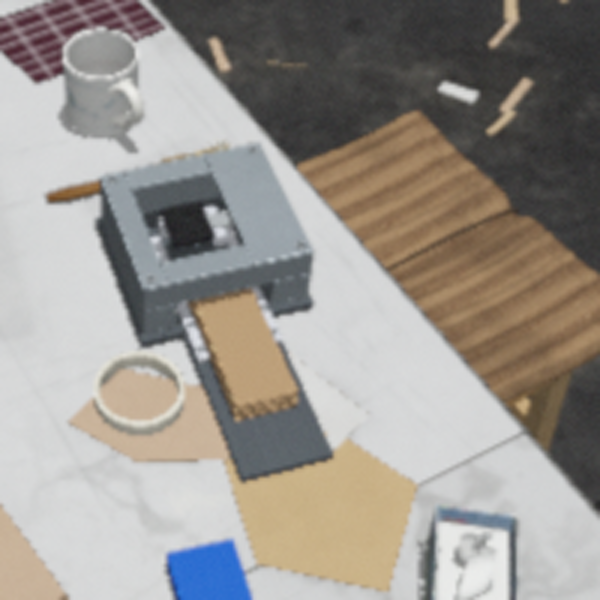

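Top zoom: guard corners are at about (232,57), (384,92), (346,262) and (188,226), and the tongue end at (545,190)/(530,275). The scene zoom shows the same corners at (258,147), (312,255), (147,290) and (100,182), with the tongue at (332,457)/(240,480). Next I'll fit the press pose and the stack's position.

```bash
cat > fit.py <<'E'
from h import *
import pickle
from scipy.optimize import least_squares
top=pickle.load(open("top.pkl","rb")); sc=pickle.load(open("scene.pkl","rb"))
G=np.array([[87,77,80],[87,-77,80],[-82,-77,80],[-82,77,80],[45,-255,12],[-45,-255,12]])/1000
ut=np.array([[232,57],[384,92],[346,262],[188,226],[545,190],[530,275]])/3+[220,110]
us=np.array([[258,147],[312,255],[147,290],[100,182],[332,457],[240,480]])/3+[290,130]
def W(p,P):
    return Ro.from_euler('z',p[3]).apply(P)+p[:3]
f=lambda p:np.r_[(proj(top,W(p,G))-ut).ravel(),(proj(sc,W(p,G))-us).ravel()]
r=least_squares(f,[.6,-.05,0,-.2],loss='soft_l1')
if __name__=="__main__":
    print(r.x,np.degrees(r.x[3])); print(f(r.x).reshape(-1,2).round(1))
    p=r.x; Rz=Ro.from_euler('z',p[3])
    inv=lambda w:Rz.inv().apply(w-p[:3])
    # stack outer end, top edge z=36
    for c,us_ in ((top,[(489,183),(475,243)]),(sc,[(298,398),(235,417)])):
        off=[220,110] if c is top else [290,130]
        for u in us_: print(inv(onz(c,np.array(u)/3+off,p[2]+.036))*1000)
    for n,P in dict(pad=[-.015,0,.072],outer_home=[0,-.145,.024]).items(): print(n,W(p,np.array(P)))
E
python3 fit.py
```

```text
[ 0.52811957 -0.04375358 -0.00673229 -0.21408322] -12.26606501177673
[[-1.6 -0.2]
 [ 0.1 -0.6]
 [ 0.4 -0.9]
 [-0.7 -0.7]
 [ 0.5 -0.1]
 [-0.   0.5]
 [-0.1 -0.3]
 [ 0.2  0.2]
 [-1.6  1.6]
 [-0.8 -0.6]
 [ 0.6  0.4]
 [-0.2  0.8]]
[  32.07653994 -195.7900687    36.        ]
[ -29.69939728 -193.89854807   36.        ]
[  29.59865917 -199.39965359   36.        ]
[ -32.29038988 -202.97650843   36.        ]
pad [ 0.513462   -0.04056681  0.06526771]
outer_home [ 0.49731408 -0.18544346  0.01726771]
```

```bash
cat > go.py <<'E'
import sys; from h import *
# args: x y z yaw ; prints shift & rotvec in the tool frame from the measured pose
def go(t,yaw):
    o=ctrl.get_obs(); R0=Ro.from_euler('xyz',o["orientation"],degrees=True); R1=Ro.from_euler('xyz',[180,0,yaw],degrees=True)
    print("shift",R0.inv().apply(np.array(t)-o["tool_pos"]).round(4),"turn",(R0.inv()*R1).as_rotvec().round(4))
if __name__=="__main__":
    a=list(map(float,sys.argv[1:])); go(a[:3],a[3])
E
python3 go.py .5 .2 .36 -60; python3 fit.py|tail -2
python3 - <<'E'
from fit import *
for P in ([0,-.29,.2],[0,-.23,.022]): print(W(r.x,np.array(P))-[0,0,r.x[2]])
E
```

```text
shift [ 0.4093  0.325  -0.1336] turn [ 7.000e-04 -4.000e-04  7.204e-01]
pad [ 0.513462   -0.04056681  0.06526771]
outer_home [ 0.49731408 -0.18544346  0.01726771]
[ 0.46650859 -0.32713334  0.2       ]
[ 0.47925569 -0.26850305  0.022     ]
```

```bash
python3 -m pendant '[[0,0,-0.06,0,0,0,1],[0,0,-0.12,0,0,0,0.5],[0.05,0.04,-0.134,0,0,0.1,0],[0.1,0.08,-0.134,0,0,0.2,-0.5],[0.15,0.12,-0.134,0,0,0.3,-1],[0.2,0.16,-0.134,0,0,0.4,-1],[0.25,0.2,-0.134,0,0,0.5,-1],[0.3,0.24,-0.134,0,0,0.6,-1],[0.35,0.28,-0.134,0,0,0.72,-1],[0.41,0.325,-0.134,0,0,0.72,-1],[0.41,0.325,-0.134,0,0,0.72,-1]]'
python3 go.py .46 -.33 .2 -102.3
```

```text
clock: 1.62
tool_pos: [0.5017, 0.1971, 0.3607]
orientation: [-180.0, -0.0, -60.1]
force: [0.3, -0.2, -0.2]
opening: 0.0005
shift [0.4363 0.2987 0.1607] turn [-1.00e-04 -1.00e-04  7.36e-01]
```

```bash
python3 -m pendant '[[0.05,0.034,0,0,0,0.1,-1],[0.1,0.068,0,0,0,0.2,-1],[0.15,0.103,0,0,0,0.3,-1],[0.2,0.137,0,0,0,0.4,-1],[0.25,0.171,0,0,0,0.5,-1],[0.3,0.205,0.02,0,0,0.6,-1],[0.35,0.24,0.05,0,0,0.7,-1],[0.4,0.274,0.09,0,0,0.736,-1],[0.436,0.299,0.11,0,0,0.736,-1],[0.436,0.299,0.11,0,0,0.736,-1]]'
cat > w.py <<'E'
import sys,pickle; from h import *
c=cam("wrist"); pickle.dump(c,open(sys.argv[1]+".pkl","wb")); cv2.imwrite("pics/"+sys.argv[1]+".png",c[0])
o=ctrl.get_obs(); print({k:np.round(o[k],4) for k in("clock","tool_pos","orientation","force")})
E
python3 w.py w1
```

```text
clock: 2.88
tool_pos: [0.4577, -0.3297, 0.2472]
orientation: [179.7, 0.0, -102.4]
force: [0.7, 0.8, 0.9]
opening: 0.0004
{'clock': np.float64(2.925), 'tool_pos': array([ 0.4586, -0.3288,  0.2487]), 'orientation': array([ 1.798042e+02,  1.850000e-02, -1.023407e+02]), 'force': array([-0.3825,  0.2502,  0.0112])}
```

View pics/w1.png

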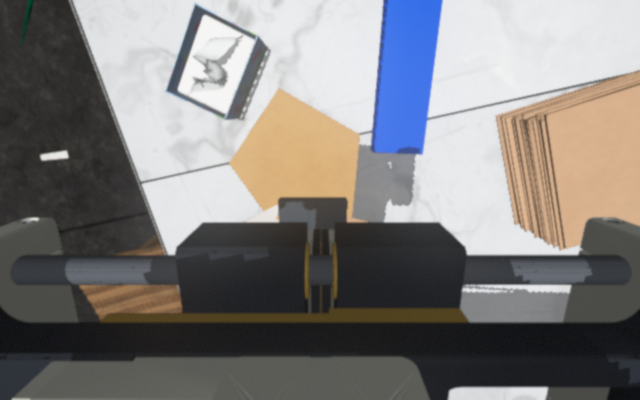

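The wrist camera looks outward (tool +x), so this frame shows the blue block and the paper but not the press. To see the press, the TCP has to go over it, kept high.

```bash
python3 - <<'E'
from fit import *; from go import go
p=r.x.copy(); p[2]=0
go(W(p,np.array([-.015,.03,.33])),-102.3)
E
```

```text
shift [-0.3233  0.0084 -0.0811] turn [ 0.0034  0.0003 -0.0007]
```

```bash
python3 -m pendant '[[0,0,-0.06,0,0,0,-1],[-0.05,0.008,-0.081,0,0,0,-1],[-0.11,0.008,-0.081,0,0,0,-1],[-0.165,0.008,-0.081,0,0,0,-1],[-0.22,0.008,-0.081,0,0,0,-1],[-0.27,0.008,-0.081,0,0,0,-1],[-0.323,0.008,-0.081,0,0,0,-1],[-0.323,0.008,-0.081,0,0,0,-1],[-0.323,0.008,-0.081,0,0,0,-1]]'
python3 w.py w2
python3 -m pendant '[[-0.06,0,0,0,0,0,-1],[-0.12,0,0,0,0,0,-1],[-0.12,0,0,0,0,0,-1],[-0.12,0,0,0,0,0,-1]]'
python3 w.py w3
```

```text
clock: 4.05
tool_pos: [0.5199, -0.0089, 0.3323]
orientation: [-179.9, 0.0, -102.0]
force: [-0.0, -0.5, -0.3]
opening: 0.0006
{'clock': np.float64(4.1), 'tool_pos': array([ 0.5198, -0.0096,  0.3322]), 'orientation': array([-1.799504e+02,  2.300000e-02, -1.020937e+02]), 'force': array([-0.3315, -0.3889,  0.2148])}
clock: 4.6
tool_pos: [0.5452, 0.1068, 0.3317]
orientation: [180.0, -0.0, -102.2]
force: [-0.0, 0.1, 0.3]
opening: 0.0002
{'clock': np.float64(4.65), 'tool_pos': array([0.5452, 0.1064, 0.3318]), 'orientation': array([-1.799862e+02,  7.000000e-04, -1.022081e+02]), 'force': array([ 0.0795, -0.3085, -0.2581])}
```

View pics/w2.png

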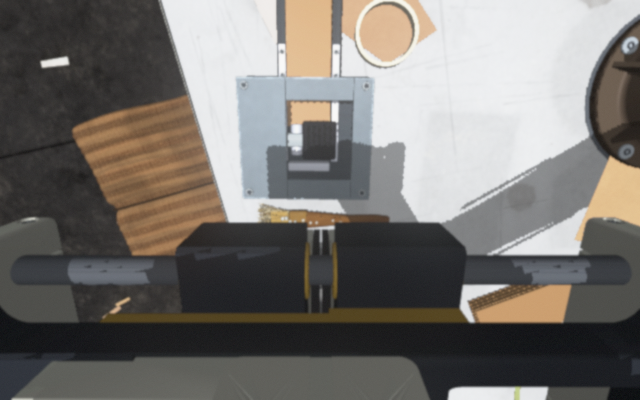

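View pics/w3.png

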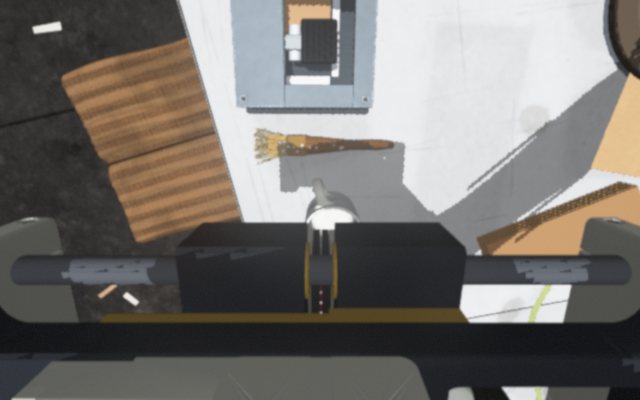

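```bash
python3 - <<'E'
import pickle,cv2,numpy as np
a=pickle.load(open("w2.pkl","rb"))[0][0:205,220:420]; b=pickle.load(open("w3.pkl","rb"))[0][0:150,220:420]
f=lambda x,k:cv2.resize(x,None,fx=k,fy=k,interpolation=cv2.INTER_CUBIC)
im=np.zeros((600,800,3),np.uint8); A=f(a,2.9)[:600]; 
cv2.imwrite("pics/w2z.png",A); cv2.imwrite("pics/w3z.png",f(b,4))
E
```

```text
(no output)
```

View pics/w2z.png

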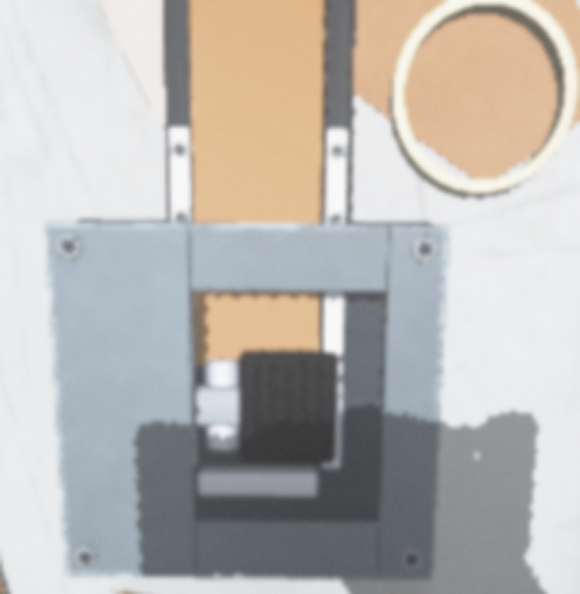

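View pics/w3z.png

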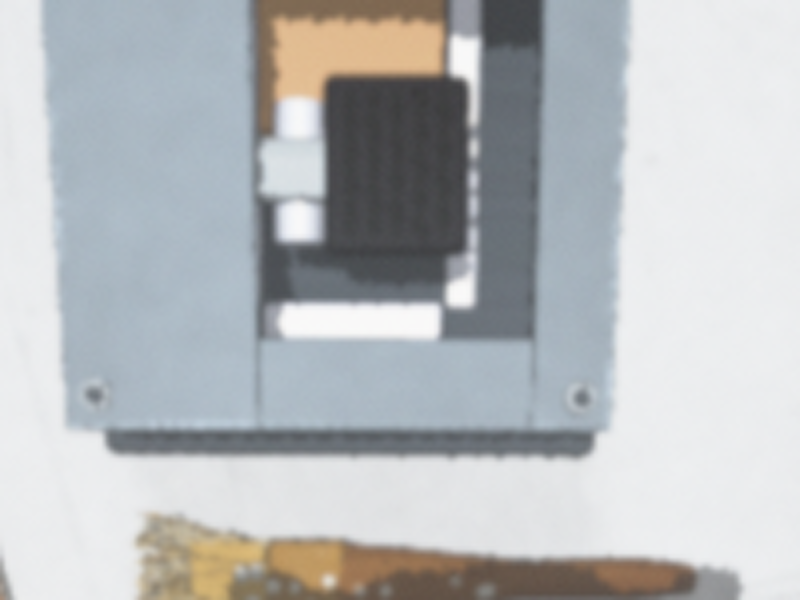

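w2 zoom: guard corners are at (47,226), (445,228), (432,578) and (70,575), with the window between (192,292) and (380,520). w3 zoom: rear corners (68,428)/(608,428), window lower corners (258,339)/(535,339), pad (327,76) to (467,252). Refitting with these.

```bash
cat > fit2.py <<'E'
from h import *
import pickle
from scipy.optimize import least_squares
from fit import top,sc,G,ut,us,W
w2=pickle.load(open("w2.pkl","rb")); w3=pickle.load(open("w3.pkl","rb"))
k2=np.array([[47,226],[445,228],[432,578],[70,575],[192,292],[385,292],[380,520],[193,520]])/2.9+[220,0]
k3=np.array([[68,428],[608,428],[258,339],[535,339]])/4+[220,0]
def F(p):
    wx=p[4]; wy=p[5]
    C=np.array([[.087,-.077,.08],[-.082,-.077,.08],[-.082,.077,.08],[.087,.077,.08],
      [wx+.042,wy-.05,.08],[wx-.042,wy-.05,.08],[wx-.042,wy+.05,.08],[wx+.042,wy+.05,.08]])
    D=C[[3,2,7,6]]
    return np.r_[(proj(w2,W(p,C))-k2).ravel(),(proj(w3,W(p,D))-k3).ravel(),.5*(proj(top,W(p,G))-ut).ravel(),.5*(proj(sc,W(p,G))-us).ravel()]
r2=least_squares(F,[.53,-.044,0,-.21,-.015,0],loss='soft_l1'); p=r2.x
if __name__=="__main__":
    print(p,np.degrees(p[3])); print(F(p)[:24].reshape(-1,2).round(1))
    Rz=Ro.from_euler('z',p[3]); inv=lambda w:Rz.inv().apply(w-p[:3])*1000
    for u in [(327,76),(466,78),(467,252),(327,250)]: print("pad",inv(onz(w3,np.array(u)/4+[220,0],p[2]+.072)).round(1))
    for u in [(240,352),(336,352),(336,464),(240,464)]: print("pad w2",inv(onz(w2,np.array(u)/2.9+[220,0],p[2]+.072)).round(1))
    for u in [(190,190),(325,190)]: print("strip sides",inv(onz(w2,np.array(u)/2.9+[220,0],p[2]+.036)).round(1))
    print("rails end",inv(onz(w2,np.array((180,128))/2.9+[220,0],p[2]+.020)).round(1))
E
python3 fit2.py
```

```text
[ 5.29821524e-01 -4.35127574e-02 -5.57636502e-03 -2.14415550e-01
 -1.50557938e-02 -8.66622795e-05] -12.285106062360825
[[ 0.1 -0.7]
 [ 0.5 -0.6]
 [-0.6 -0.4]
 [-0.7 -0.1]
 [-0.5 -0.3]
 [ 0.2  0.1]
 [-0.5 -0.1]
 [ 0.9 -0.5]
 [ 0.7  0.7]
 [ 0.4  1.1]
 [ 0.5  0.3]
 [-0.6  0.5]]
pad [  5.9 -25.5  72. ]
pad [-35.7 -25.1  72. ]
pad [-36.8  23.4  72. ]
pad [ 6.5 22.9 72. ]
pad w2 [  6.4 -24.4  72. ]
pad w2 [-36.5 -24.6  72. ]
pad w2 [-37.4  25.6  72. ]
pad w2 [ 6.8 25.8 72. ]
strip sides [ 30.9 -96.4  36. ]
strip sides [-31.7 -96.7  36. ]
rails end [  36.7 -125.7   20. ]
```

```bash
cat > pf.py <<'E'
# press frame helper, worktop z=0
from h import *
from fit2 import F,W
from scipy.optimize import least_squares
g=lambda q:F(np.r_[q[:2],0,q[2:]])
q=least_squares(g,[.53,-.044,-.21,-.015,0],loss='soft_l1').x
p=np.r_[q[:2],0,q[2]]; yaw=np.degrees(q[2]); Rz=Ro.from_euler('z',q[2])
inv=lambda w:Rz.inv().apply(np.array(w)-p[:3])
if __name__=="__main__":
    import sys; from go import go
    print(p.round(4),yaw,abs(g(q)[:24]).max())
    o=ctrl.get_obs(); print("tcp in press mm",(inv(o["tool_pos"])*1000).round(1),"force press",Rz.inv().apply(o["force"]).round(2),"yaw err",o["orientation"][2]-(yaw-90))
    if len(sys.argv)>3: go(W(p,np.array(list(map(float,sys.argv[1:4])))/1000),yaw-90)
E
python3 pf.py 0 -240 110
```

```text
[ 0.5292 -0.0439  0.     -0.2157] -12.358205950000984 1.8497738257199217
tcp in press mm [-16.5 150.3 331.8] force press [ 0.14 -0.28 -0.26] yaw err 0.1500753509812114
shift [ 0.3903 -0.0154  0.2218] turn [-0.0002  0.      0.0026]
```

```bash
python3 -m pendant '[[0.06,-0.003,0,0,0,0,-1],[0.12,-0.006,0,0,0,0,-1],[0.18,-0.01,0,0,0,0,-1],[0.24,-0.013,0,0,0,0,-1],[0.3,-0.015,0,0,0,0,-1],[0.36,-0.015,0,0,0,0,-1],[0.39,-0.015,0.05,0,0,0,-1],[0.39,-0.015,0.11,0,0,0,-1],[0.39,-0.015,0.17,0,0,0,-1],[0.39,-0.015,0.222,0,0,0,-1],[0.39,-0.015,0.222,0,0,0,-1]]'
python3 pf.py 0 -240 22; python3 - <<'E'
from h import *
im=cam("scene")[0]; cv2.imwrite("pics/s2.png",cv2.resize(im[130:330,290:490],None,fx=3,fy=3,interpolation=cv2.INTER_CUBIC))
E
```

```text
clock: 6.02
tool_pos: [0.4743, -0.2773, 0.1067]
orientation: [179.6, 0.0, -102.3]
force: [0.3, -0.1, 1.0]
opening: 0.0002
[ 0.5292 -0.0439  0.     -0.2157] -12.358205950000984 1.8497738257199217
tcp in press mm [  -3.7 -239.8  106.7] force press [ 0.3  -0.03  1.  ] yaw err 0.0730692907610404
shift [ 0.0003 -0.0043  0.0847] turn [0.0073 0.0002 0.0013]
```

View pics/s2.png

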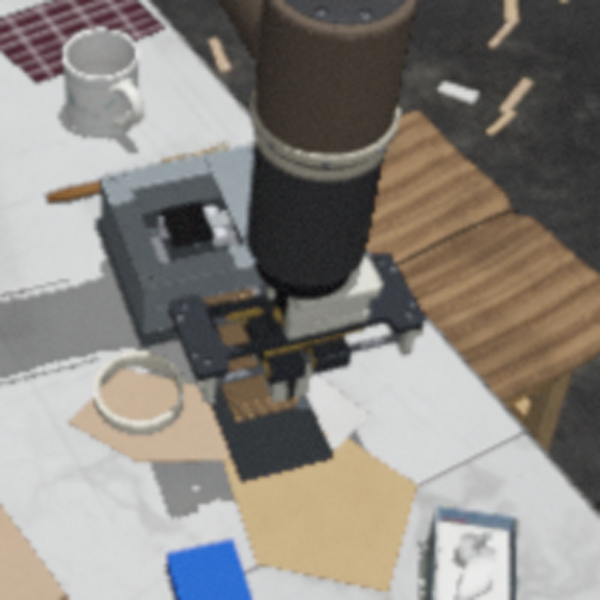

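Scene view: the gripper hangs above the tongue, just outside the stack's outer end at about (290,400). The mug, ring and brush are untouched. Descending.

```bash
python3 -m pendant '[[0,-0.003,0.04,0,0,0,-1],[0,-0.003,0.07,0,0,0,-1],[0,-0.003,0.084,0,0,0,-1],[0,-0.003,0.084,0,0,0,-1],[0,-0.003,0.084,0,0,0,-1],[0,-0.003,0.084,0,0,0,-1]]'
python3 pf.py 0 -215 22
```

```text
clock: 6.82
tool_pos: [0.4818, -0.2778, 0.0269]
orientation: [-179.9, -0.0, -102.1]
force: [-0.0, 0.1, -0.2]
opening: 0.0004
[ 0.5292 -0.0439  0.     -0.2157] -12.358205950000984 1.8497738257199217
tcp in press mm [   3.8 -238.6   26.9] force press [-0.06  0.06 -0.24] yaw err 0.2224388308502938
shift [-0.0236  0.0037  0.0049] turn [-0.0023 -0.0001  0.0039]
```

```bash
python3 -m pendant '[[-0.005,0.003,0.003,0,0,0.002,-1],[-0.01,0.003,0.005,0,0,0.002,-1],[-0.015,0.003,0.005,0,0,0.002,-1],[-0.02,0.003,0.005,0,0,0.002,-1],[-0.024,0.003,0.005,0,0,0.002,-1],[-0.028,0.003,0.005,0,0,0.002,-1]]'
python3 pf.py 0 -190 22
python3 -m pendant '[[-0.005,0,0,0,0,0,-1],[-0.01,0,0,0,0,0,-1],[-0.014,0,0,0,0,0,-1],[-0.018,0,0,0,0,0,-1],[-0.021,0,0,0,0,0,-1]]'
python3 pf.py 0 -160 22
```

```text
clock: 7.58
tool_pos: [0.484, -0.2493, 0.0206]
orientation: [-180.0, -0.0, -102.3]
force: [0.2, -0.1, 0.5]
opening: 0.0003
[ 0.5292 -0.0439  0.     -0.2157] -12.358205950000984 1.8497738257199217
tcp in press mm [-2.000e-01 -2.103e+02  2.060e+01] force press [ 0.26 -0.09  0.51] yaw err 0.10359471728125413
shift [-0.0203 -0.0002 -0.0014] turn [-0.     -0.      0.0018]
clock: 8.2
tool_pos: [0.4883, -0.2288, 0.0206]
orientation: [180.0, -0.0, -102.3]
force: [-0.5, -1.5, 0.1]
opening: 0.0006
[ 0.5292 -0.0439  0.     -0.2157] -12.358205950000984 1.8497738257199217
tcp in press mm [  -0.3 -189.4   20.6] force press [-0.17 -1.53  0.11] yaw err 0.09908926964972409
shift [-0.0294 -0.0004 -0.0014] turn [ 0.0001 -0.      0.0017]
```

Contact, at about 1.5 N of friction force. Continuing the push.

```bash
python3 -m pendant '[[-0.004,0,0,0,0,0,-1],[-0.008,0,0,0,0,0,-1],[-0.012,0,0,0,0,0,-1],[-0.016,0,0,0,0,0,-1],[-0.02,0,0,0,0,0,-1],[-0.023,0,0,0,0,0,-1],[-0.025,0,0,0,0,0,-1]]'
python3 pf.py|tail -1
python3 -m pendant '[[-0.001,0,0,0,0,0,-1],[-0.002,0,0,0,0,0,-1],[-0.003,0,0,0,0,0,-1],[-0.004,0,0,0,0,0,-1]]'
python3 pf.py |tail -1
```

```text
clock: 9.07
tool_pos: [0.4936, -0.2044, 0.0206]
orientation: [180.0, -0.0, -102.3]
force: [-0.6, -2.9, 0.6]
opening: 0.0007
tcp in press mm [  -0.4 -164.4   20.6] force press [ 0.04 -2.96  0.64] yaw err 0.1052569406441961
clock: 9.57
tool_pos: [0.4944, -0.2007, 0.0206]
orientation: [-180.0, -0.0, -102.3]
force: [-0.8, -1.6, 1.3]
opening: 0.0002
tcp in press mm [  -0.4 -160.6   20.6] force press [-0.44 -1.73  1.26] yaw err 0.09184223593869945
```

```bash
for i in 1 2 3; do python3 -m pendant '[[-0.001,0,0,0,0,0,-1],[-0.002,0,0,0,0,0,-1],[-0.002,0,0,0,0,0,-1]]' | grep -E "clock"; python3 pf.py |tail -1; done
```

```text
clock: 9.95
tcp in press mm [  -0.4 -158.4   20.5] force press [ 0.68 -0.66  0.69] yaw err 0.10103852078050579
clock: 10.32
tcp in press mm [  -0.5 -156.8   20.6] force press [-0.62 -4.33  0.19] yaw err 0.0968882579907131
clock: 10.7
tcp in press mm [  -1.1 -156.6   20.6] force press [  1.46 -16.53   1.07] yaw err 0.09267438783990656
```

The TCP stopped at press y = -156.6 with 16.5 N, which fits the expected home position. Backing off and checking from above.

```bash
python3 -m pendant '[[0.01,0,0,0,0,0,-1],[0.04,0,0,0,0,0,-1],[0.04,0,-0.03,0,0,0,-1],[0.04,0,-0.09,0,0,0,-1],[0.04,0,-0.15,0,0,0,-1],[0.04,0,-0.21,0,0,0,-1],[-0.02,0,-0.27,0,0,0,-1],[-0.08,0,-0.3,0,0,0,-1],[-0.14,0,-0.3,0,0,0,-1],[-0.185,0,-0.3,0,0,0,-1],[-0.185,0,-0.3,0,0,0,-1],[-0.185,0,-0.3,0,0,0,-1]]'
python3 w.py w4
python3 -m pendant '[[-0.05,0,0,0,0,0,-1],[-0.1,0,0,0,0,0,-1],[-0.1,0,0,0,0,0,-1],[-0.1,0,0,0,0,0,-1]]'
python3 w.py w5; python3 pf.py|tail -1
python3 - <<'E'
import pickle,cv2,numpy as np
a=pickle.load(open("w4.pkl","rb"))[0][0:200,220:420]; b=pickle.load(open("w5.pkl","rb"))[0][0:150,220:420]
f=lambda x,k:cv2.resize(x,None,fx=k,fy=k,interpolation=cv2.INTER_CUBIC)
cv2.imwrite("pics/w4z.png",f(a,3)); cv2.imwrite("pics/w5z.png",f(b,4))
E
```

```text
clock: 12.2
tool_pos: [0.5349, -0.0134, 0.3203]
orientation: [180.0, 0.0, -102.2]
force: [0.2, -0.0, -0.2]
opening: 0.0002
{'clock': np.float64(12.25), 'tool_pos': array([ 0.5348, -0.0142,  0.3204]), 'orientation': array([ 1.799779e+02,  5.400000e-03, -1.022407e+02]), 'force': array([ 0.3855, -0.3451,  0.2039])}
clock: 12.75
tool_pos: [0.5561, 0.0825, 0.3203]
orientation: [180.0, -0.0, -102.3]
force: [0.0, 0.3, -0.3]
opening: 0.0007
{'clock': np.float64(12.8), 'tool_pos': array([0.5561, 0.0823, 0.3205]), 'orientation': array([ 1.799883e+02, -9.100000e-03, -1.023440e+02]), 'force': array([ 0.4025, -0.4588,  0.383 ])}
tcp in press mm [ -0.7 129.1 320.5] force press [ 0.49 -0.36  0.38] yaw err 0.0142283735560369
```

View pics/w4z.png

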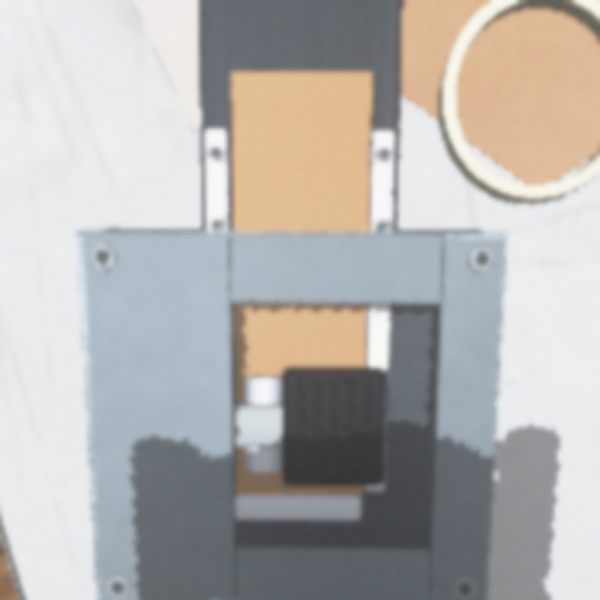

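View pics/w5z.png

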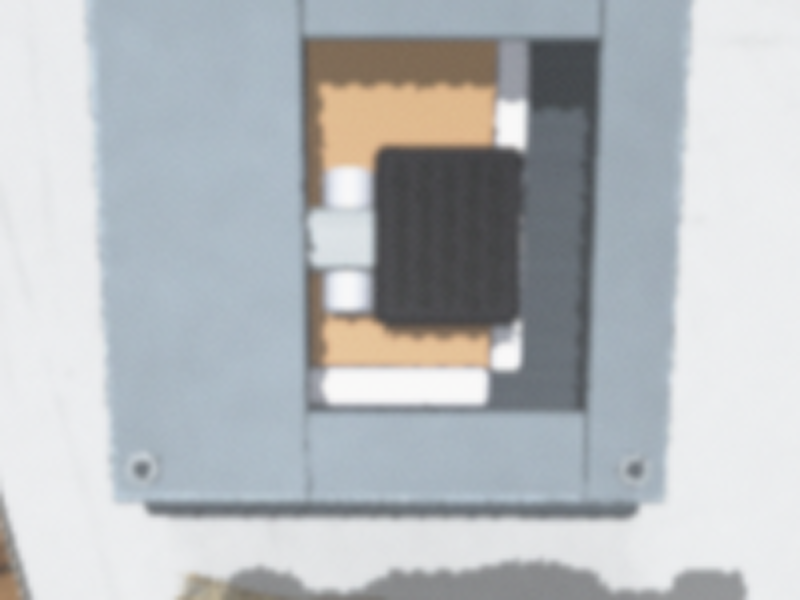

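Both views show the strips tight against the white end stop (w5 rows 366/370, no gap). Moving to the pad next.

```bash
python3 - <<'E'
from pf import *; import pickle
w4=pickle.load(open("w4.pkl","rb"))
for u in [(231,72),(373,71)]: print("outer top edge",(inv(onz(w4,np.array(u)/3+[220,0],.036))*1000).round(1))
E
python3 pf.py -15 0 130|tail -1
```

```text
outer top edge [  29.  -143.6   36. ]
outer top edge [ -30.3 -144.3   36. ]
shift [0.129  0.0143 0.1905] turn [ 0.0002 -0.0002  0.0002]
```

```bash
python3 -m pendant '[[0.06,0.007,0,0,0,0,-1],[0.115,0.014,0.01,0,0,0,-1],[0.129,0.014,0.06,0,0,0,-1],[0.129,0.014,0.12,0,0,0,-1],[0.129,0.014,0.165,0,0,0,-1],[0.129,0.014,0.19,0,0,0,-1],[0.129,0.014,0.19,0,0,0,-1],[0.129,0.014,0.19,0,0,0,-1],[0.129,0.014,0.19,0,0,0,-1]]'
python3 pf.py -15 0 80|tail -2;python3 - <<'E'
from h import *
im=cam("scene")[0]; cv2.imwrite("pics/s3.png",cv2.resize(im[130:330,290:490],None,fx=3,fy=3,interpolation=cv2.INTER_CUBIC))
E
```

```text
clock: 13.92
tool_pos: [0.5161, -0.0395, 0.1321]
orientation: [-179.9, 0.1, -102.3]
force: [0.2, -0.1, 0.5]
opening: 0.0004
tcp in press mm [-13.7   1.5 132.1] force press [ 0.21 -0.11  0.49] yaw err 0.08457704859080195
shift [0.0016 0.0014 0.0521] turn [-0.0025  0.0012  0.0015]
```

View pics/s3.png

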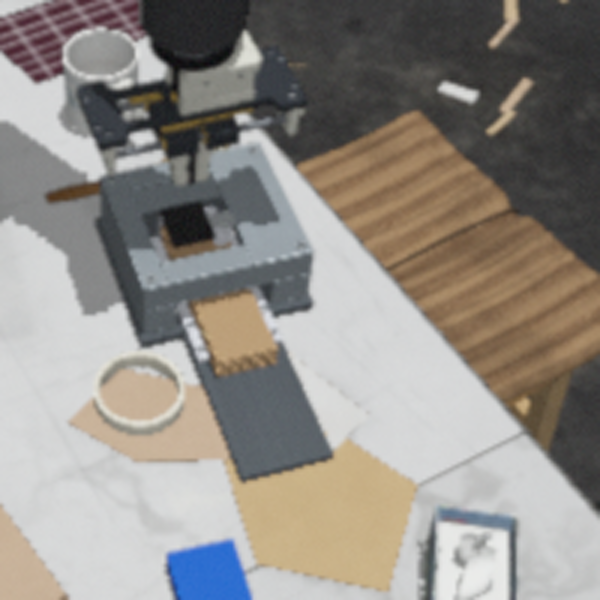

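Scene view: the strips are home at about (238,330), and the fingers at (190,175) hang above the window and pad. Descending in stages.

```bash
python3 -m pendant '[[0.001,0.001,0.02,0,0,0,-1],[0.001,0.001,0.038,0,0,0,-1],[0.001,0.001,0.05,0,0,0,-1],[0.001,0.001,0.05,0,0,0,-1],[0.001,0.001,0.05,0,0,0,-1]]'|head -1
python3 pf.py -15 0 72|tail -2
python3 -m pendant '[[0,0,0.004,0,0,0,-1],[0,0,0.008,0,0,0,-1],[0,0,0.012,0,0,0,-1],[0,0,0.016,0,0,0,-1],[0,0,0.016,0,0,0,-1]]'|head -1
python3 pf.py -15 0 56|tail -2
```

```text
clock: 14.6
tcp in press mm [-15.1   0.6  81.2] force press [0.03 0.31 0.28] yaw err 0.11505226119665224
shift [ 0.0006 -0.0001  0.0092] turn [-0.0009  0.0003  0.002 ]
clock: 15.22
tcp in press mm [-16.1   0.2  64.2] force press [-3.27  1.52  3.48] yaw err 0.09506822537325377
shift [ 0.0002 -0.0011  0.0082] turn [ 0.001  -0.0004  0.0017]
```

```bash

python3 -m pendant '[[0,0,0.003,0,0,0,-1],[0,0,0.006,0,0,0,-1],[0,0,0.008,0,0,0,-1],[0,0,0.008,0,0,0,-1]]'|head -1
python3 pf.py |tail -1
for i in 1 2; do python3 -m pendant '[[0,0,0.001,0,0,0,-1],[0,0,0.0015,0,0,0,-1],[0,0,0.0015,0,0,0,-1]]'|head -1
python3 pf.py |tail -1; done
```

```text
clock: 15.72
tcp in press mm [-16.    0.2  56.3] force press [-5.52  0.06  5.05] yaw err 0.09390761520636204
clock: 16.1
tcp in press mm [-15.9   0.2  55.6] force press [-7.9   1.84 11.7 ] yaw err 0.10317748390069426
clock: 16.48
tcp in press mm [-15.8   0.2  55.2] force press [-12.78   1.31  24.38] yaw err 0.1279451081818337
```

```bash

python3 -m pendant '[[0,0.0005,0,0,0,0,-1],[0,0.001,0.0005,0,0,0,-1],[0,0.001,0.0005,0,0,0,-1],[0,0.001,0.0005,0,0,0,-1]]'|head -1
python3 pf.py |tail -1
python3 -m pendant '[[0,0,0.0003,0,0,0,-1],[0,0,0.0005,0,0,0,-1],[0,0,0.0005,0,0,0,-1],[0,0,0.0005,0,0,0,-1],[0,0,0.0005,0,0,0,-1],[0,0,0.0005,0,0,0,-1]]'|head -1
python3 pf.py |tail -1;python3 - <<'E'
from h import *
im=cam("scene")[0]; cv2.imwrite("pics/s4.png",cv2.resize(im[130:330,290:490],None,fx=3,fy=3,interpolation=cv2.INTER_CUBIC))
E
```

```text
clock: 16.98
tcp in press mm [-15.9   0.3  55.1] force press [-10.21  -1.46  25.31] yaw err 0.149576272272526
clock: 17.73
tcp in press mm [-15.9   0.3  55. ] force press [-12.09  -0.53  29.98] yaw err 0.15707557623491653
```

View pics/s4.png

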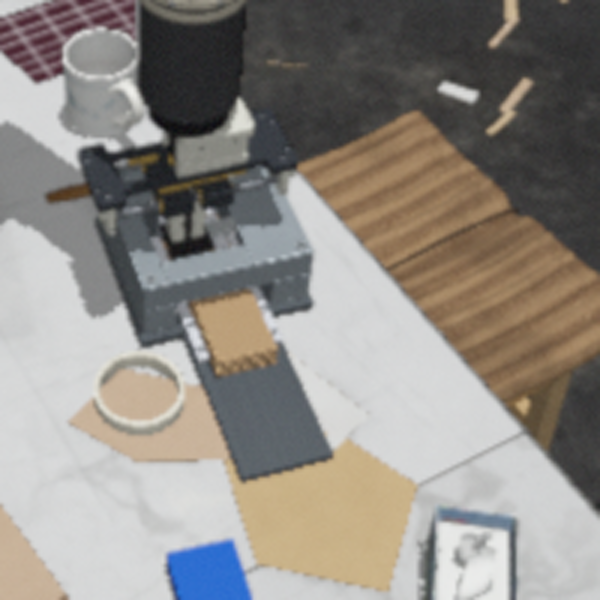

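The pad is held down at z ≈ 55 mm with 30 N. The strips are unmoved at (238,330), the bystanders are in place, and the fingers are clear inside the window. Handing in.

```bash
python3 -c "
from plant import ctrl
print(ctrl.get_obs()['force']); ctrl.close_job()"
```

```text
[-12.62888322   2.38832441  29.19111792]
the job is handed in; nothing more can be done
```

The job is done and handed in after about 18 s of robot time, with the lever still pressed.

- **Push:** With the fingers shut, I slid the strips along the rails until they met the end stop, with about 16.5 N at contact. From above there was no gap at the stop, and the outer end measured y ≈ -144 mm against the expected -145 mm.
- **Press:** I went down through the window onto the pad. It became solid at z ≈ 55 mm, and I held it there at about 30 N. About 12 N of sideways force on the fingertips remained. Shifting the tool 1 mm did not clear it. I put it down to friction and the tilt of the pad.
- **Last checks:** The last picture showed the strips still home, the mug, ring and brush in place, and the fingers clear of the guard.
- **Disagreement:** Left free, the camera fit put the worktop about 5 mm too low. I used the stated z = 0, and the contact heights agreed with it to about 1 mm.

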